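Press the punch home with the bench screw press

TASK

With a fingertip against the arms of the screw press's wheel, push the wheel round clockwise (seen from above) until it meets its stop and the punch of the mould under it is pressed fully home, then push the wheel back the other way until there is a clear gap of about 10 mm or more between the press pad and the punch, and leave it so. Only push the arms, without gripping or straining them; do not touch or shift the mould, and leave the other things where they lie.

Things in the scene. Friction and masses are not known exactly. Their poses are not given: they have to be found in the camera images.
- press: fixed grey screw press; origin under the centre of its base plate (170 mm in x, 224 in y, 14 thick), z up. Columns 22 mm thick at y = +-78 mm carry a crosshead (206 mm in y, 44 in x, 64 across its round middle) at z = 226 to 254 mm; nuts and brass flange on it reach z = 263 mm. The screw on the z axis bears the wheel above and a round pad (34 mm) below.
- wheel (a joint): wheel's turn in rad: clockwise from above is positive and lowers screw, pad and wheel 4 mm per rad. Top end -0.3; starts at 0.1 to 1.1; at 6.575 a collar with rubber washer stops it on the crosshead's flange: there, not before, the punch is home. Turns stiffly (0.12 to 0.16 N m, 2 N on an arm), stays where left; the stop yields a little (0.05 rad at 8 N on an arm).
- wheel_hub (a point): wheel centre, on the screw axis at the height of the arms (317 mm above the bench at joint 0, 291 at the stop). Hub 42 mm across, rising 20 mm above this point. Three bare level steel arms, 11 mm thick, 120 degrees apart, each ending in a black ball knob of 28 mm centred 112 mm from the axis.
- wheel_knob (a point): centre of the ball knob on one of the three arms (the direction from wheel_hub to it gives the wheel's angle; the other arms are at +-120 degrees).
- pad_face (a point): centre of the flat underside of the press pad
- mould: loose red tube mould, 70 mm in diameter, standing on 2 mm rest buttons between three short locating pins (12 mm high, 1.5 mm of play) on the press's base plate under the pad; origin at the centre of its underside, z up along the tube. With the punch home it is 168 mm high.
- mould_ram (a joint): how far the steel punch in the top of the mould stands up from home, in m: 0 fully home, 0.008 to 0.018 at the start. It slides stiffly (7 N) and stays where it is left.
- punch_top (a point): centre of the punch's flat top, which the pad presses on
- spacer: bystander: loose steel ring 25 mm across, 12 mm high, lying on a front corner of the press's base plate; origin under its centre
- weight_big: bystander: brass weight 30 mm across, 40 mm high, on the bench nearer the robot; origin under its centre
- weight_small: bystander: brass weight 24 mm across, 32 mm high, near the bigger one; origin under its centre
There are look-alikes about, which are no part of the job. Of the things that look like the mould, the smaller one is meant.

How it is judged:
By the outcome, as a careful person would: the job done as asked, in the order asked, and still so for the second after the job is handed in, with the robot touching nothing.
It also fails if it takes over 61 s, if anything falls off the work surface, if the arm or the gripper's body presses on something with over 40 N, if the wrist force passes 120 N, or if a joint passes its speed limit or range.

ROBOT

A 6-joint arm with a two-finger parallel gripper is mounted at the origin on the work surface; the furniture and walls round the work are solid. World frame = base frame: x ahead of the robot, y to its left, z up, the work surface at z = 0. Lengths are in m, angles in rad, forces in N, time in s.
With the tool pointing down it reaches from about 0.225 to 0.875 m from the base axis. Payload 3.4 kg.
Tool frame: the origin (TCP) lies at the very end of the fingers, on their centre line; the grasp point (between the pads) lies 19 mm behind it; z points along the fingers, y is the line along which they close (so a half turn about z gives the same grasp; the last joint's range is limited). The gripper opens to 85 mm and grips with 20 to 120 N. Pads are 22 mm wide; open, the fingers measure 114 mm over their backs; the gripper's body (76 mm by 85 mm) begins 54 mm behind the grasp point. The pads swing forward as they close: fully open they stand 13 mm farther back than shut.
Start: joints at [-1.222, 0.276, 1.505, -0, 1.361, -0.121], TCP at [0.26, -0.513, 0.231] pointing down, gripper open.
Joint ranges: [-2.89, 2.89], [-0.75, 2.08], [0.22, 2.7], [-1.18, 4.32], [0.11, 2.71], [-2.7, 2.7]. Speed limits (rad/s): [2.57, 2.57, 3.14, 3.14, 3.14, 3.14].

INTERFACE

Orientations are given as a unit quaternion [w, x, y, z].
In Python, from rig import manip gives the robot as it stands. The module is installed in compiled form; this text tells all that it offers.
- The arm moves only by the tool play_rows, never from a script. Its argument "motion" is a list of rows, each a list of 5 numbers: the shift along the tool's x, y, z in units of 40 mm (1.0 is 40 mm), then the turn about the tool's z in units of 10 degrees (1.0 is 10 degrees), then the finger opening in mm, from 0 to 85.4. A call has 1 to 5 rows; each row is the pose to reach, as a shift and turn from the pose commanded when the call began, along the tool's axes at that moment; what a row does not reach only later rows make up. A row lasts 1/8 s, in which the tool goes at most 62.5 mm and 10.7 degrees, less where a joint would pass 70% of its speed; a pose out of reach is approached as far as the arm can. A call with a gripper value outside its range is refused whole. The fingers move at their own pace and stop on an object; "newtons" is the grip in N (left out, the last holds). Time passes only in rows, so rows that repeat a pose let the fingers close. It gives the time, the measured TCP pose, the force, the opening and the grip force at its end, in the units of the state.
- manip.get_state(): the state, without advancing time (a new reading comes with each control period).
- manip.get_image(name): name is "side" or "top"; returns a dict with "img" (480x640x3 uint8, red, green, blue), "range_z" (480x640 float32, m along the optical axis (not along the pixel's ray), 0 where there is no reading), "fx", "fy", "cx", "cy" (pixels), "R" (3x3) and "t" (3): a world point X has camera coordinates R X + t. Camera axes: x right, y down, z forward; pixel columns grow to the right and rows downward; lengths in m; the calibration is good to about 2 mm. A picture is of the moment at which its call begins.
- manip.sign_off(): hands the job in; it is judged then, once.
The state is a dict: "clock": time; "qpos": joint angles; "qd": joint speeds; "effort": joint torques, N m; "position": TCP position; "ee_rot": TCP orientation; "contact_force": force on the tool from outside, world axes, zero at the start; "moment": the same for the moment, N m; "width": finger opening in m; "gripper_force": force on a finger pad.
Only numpy, scipy, OpenCV 4.12 (cv2) and the standard library are available. Lean on these libraries where they do the work, as an engineer would, in place of code of your own. Each camera call takes 0.05 s, during which the arm holds its last target. There are 200 camera calls.

## Working session

There is one attempt and no reset: what is moved stays moved. The work goes in short steps, Python scripts to look and compute and a tool call to move; the robot and the scene stay as the last step left them, time stands still between calls to the robot, and variables do not carry over. Pictures are saved under pics/ and viewed, at most 10 in all, crops included, and the job is handed in when it is done.

Besides the shell and the picture viewer there is one more tool, called after "Call:" in YAML: its name, and indented under it one key for each argument. play_rows: Moves the arm, as the interface text tells. Its arguments: {"type":"object","properties":{"motion":{"type":"array","items":{"type":"array","items":{"type":"number"}}},"newtons":{"type":"number"}},"required":["motion"]}

```bash
mkdir -p pics; cat > h.py <<'E'
import numpy as np, cv2
from rig import manip
def snap(name,fn=None):
    d=manip.get_image(name)
    if fn: cv2.imwrite('pics/'+fn,d['img'][:,:,::-1])
    return d
def pt(d,u,v,z=None):
    z=d['range_z'][int(v),int(u)] if z is None else z
    c=np.array([(u-d['cx'])/d['fx']*z,(v-d['cy'])/d['fy']*z,z])
    return np.array(d['R']).T@(c-np.array(d['t']))
def ray(d,u,v,h):
    R=np.array(d['R']);o=-R.T@np.array(d['t']);r=R.T@np.array([(u-d['cx'])/d['fx'],(v-d['cy'])/d['fy'],1])
    return o+r*(h-o[2])/r[2]
def proj(d,X):
    c=np.array(d['R'])@np.array(X)+np.array(d['t']);return c[0]/c[2]*d['fx']+d['cx'],c[1]/c[2]*d['fy']+d['cy']
E
python3 - <<'E'
from h import *
np.set_printoptions(precision=4,suppress=True)
for n in ('top','side'):
    d=snap(n,n+'0.png'); print(n,d['fx'],d['cx'],d['cy'],-np.array(d['R']).T@np.array(d['t']),np.array(d['R'])[2])
print(manip.get_state())
E
```

```text
top 564.0544433441695 319.9876213943234 240.76260717801944 [-0.2195  0.3111  1.1025] [ 0.5993 -0.1725 -0.7817]
side 599.0104401108966 305.4946993650522 243.3473628104079 [ 0.244  -1.2894  0.8761] [ 0.1334  0.8951 -0.4255]
{'clock': 0.1, 'qpos': array([-1.222 ,  0.2765,  1.506 , -0.    ,  1.3607, -0.121 ]), 'qd': array([-0.0015,  0.0002, -0.0034, -0.0009, -0.0003, -0.0015]), 'effort': array([  0.0021, -41.77  , -24.6405,  -0.    ,   0.0059,   0.    ]), 'position': array([ 0.2602, -0.5123,  0.2305]), 'ee_rot': array([-0.0008,  0.9725,  0.2328, -0.0001]), 'contact_force': array([ 0.5384, -0.3644,  1.0437]), 'moment': array([0.0355, 0.0189, 0.0307]), 'gripper_force': 0.0, 'width': 0.08536973312513432}
```

View pics/top0.png

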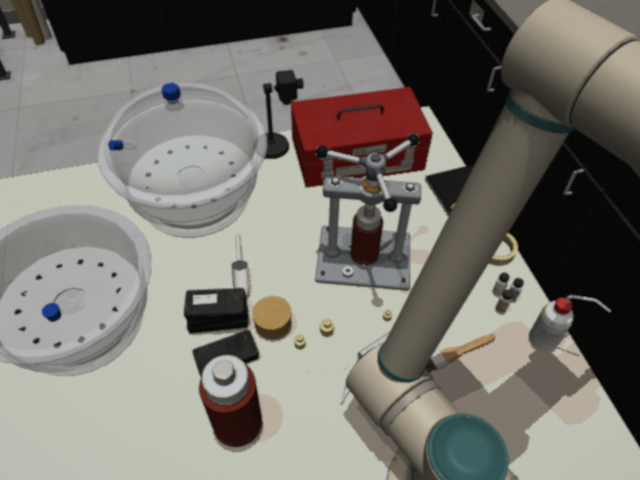

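View pics/side0.png

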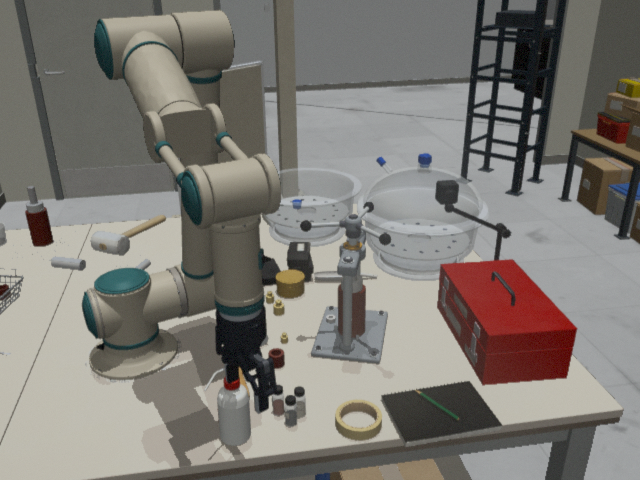

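The top view shows the wheel hub near (375,160) and knobs near (323,151), (414,142) and (391,204). In the side view the hub is near (352,222) and the knobs near (306,226), (368,208) and (385,239). I'll enlarge both.

```bash
python3 - <<'E'
import cv2,numpy as np
a=cv2.imread('pics/top0.png')[120:300,300:440];b=cv2.imread('pics/side0.png')[190:370,280:420]
cv2.imwrite('pics/c0.png',cv2.resize(np.hstack([a,b])[:150*1],None,fx=2.8,fy=2.8,interpolation=cv2.INTER_CUBIC))
from h import *
np.set_printoptions(precision=4,suppress=True)
T=snap('top');S=snap('side')
for d,l in((T,[(375,160),(323,151),(414,142),(391,204),(367,210),(322,282),(409,285)]),(S,[(352,222),(306,226),(368,208),(385,239)])):
    for p in l: print(p,pt(d,*p))
E
```

```text
(375, 160) [ 0.5382 -0.0167  0.3343]
(323, 151) [0.6022 0.0717 0.3217]
(414, 142) [ 0.5845 -0.1192  0.3185]
(391, 204) [ 0.427  -0.0113  0.3255]
(367, 210) [ 0.54   -0.0127  0.1856]
(322, 282) [ 0.5051  0.0958 -0.0012]
(409, 285) [ 0.4378 -0.0965  0.0096]
(352, 222) [ 0.541  -0.037   0.3257]
(306, 226) [ 0.4336 -0.03    0.3217]
(368, 208) [0.6036 0.0574 0.3187]
(385, 239) [ 0.5921 -0.1368  0.3228]
```

View pics/c0.png

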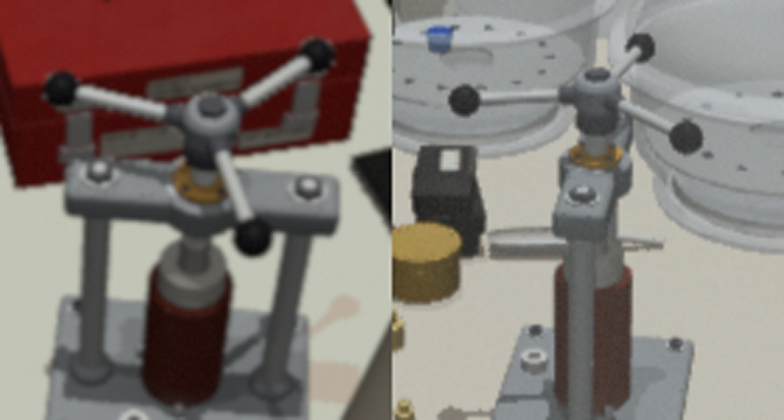

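The crop shows the knobs clearly. In top pixels they are (322.1,151.8), (413.2,139.6) and (390.4,205.0). In side pixels they are (305.7,225.4), (368.9,206.8) and (385.0,238.9). Next I'll fit the wheel to them.

```bash
cat >> h.py <<'E'
from scipy.optimize import least_squares
def wheel(p,k): a=p[3]+k*2*np.pi/3; return np.array([p[0]+.112*np.cos(a),p[1]+.112*np.sin(a),p[2]])
def fit(obs,p0):  # obs: (cam,k,u,v)
    f=lambda p:np.concatenate([np.array(proj(d,wheel(p,k)))-(u,v) for d,k,u,v in obs])
    return least_squares(f,p0)
E
python3 - <<'E'
from h import *
np.set_printoptions(precision=4,suppress=True)
T=snap('top');S=snap('side')
# k0 = knob toward the robot (-x), k1=+120 (ccw): right one (-y), k2: left(+y)
o=[(T,0,390.4,205),(T,1,413.2,139.6),(T,2,322.1,151.8),(S,0,305.7,225.4),(S,1,385,238.9),(S,2,368.9,206.8)]
for ob in(o,o[:3],o[3:]):
    r=fit(ob,[.54,-.02,.315,3.1]); print(r.x,r.cost,r.fun)
E
```

```text
[ 0.5464 -0.0213  0.3152  3.0753] 0.6179616277520353 [-0.0722 -0.4826 -0.2288 -0.1352 -0.052  -0.504  -0.2753  0.4234 -0.3509
  0.2798 -0.3786  0.2658]
[ 0.5443 -0.0207  0.3163  3.0757] 0.03334292399005341 [ 0.1072 -0.006  -0.0646  0.1601 -0.0531 -0.1501]
[ 0.5469 -0.0225  0.3165  3.0735] 0.004139361932194278 [ 0.001   0.0676 -0.0224 -0.0242  0.0243 -0.045 ]
```

Both views agree within 2 mm: hub at (0.546, -0.021, 0.3155) with the near arm at 176°. That puts the joint at roughly 0.3 to 0.5. I'll raise the tool, shut the fingers and square the tool with the world axes.

Call:
play_rows:
  motion:
    - [0, 0, -1.4, 0.7, 0]
    - [0, 0, -2.8, 1.4, 0]
    - [0, 0, -4.2, 2.1, 0]
    - [0, 0, -4.75, 2.69, 0]
    - [0, 0, -4.75, 2.69, 0]
  newtons: 20

```text
clock: 0.92
position: [0.2605, -0.5133, 0.4232]
ee_rot: [0.002, 1.0, 0.001, 0.001]
contact_force: [0.1, -0.1, -0.7]
width: -0.0001
gripper_force: 0.0
```

Call:
play_rows:
  motion:
    - [0.5, -1, 0, 0, 0]
    - [1.2, -2.3, 0, 0, 0]
    - [1.9, -3.6, 0, 0, 0]
    - [2.6, -4.9, 0, 0, 0]
    - [3.3, -6.2, 0, 0, 0]

```text
clock: 1.55
position: [0.3923, -0.2625, 0.4192]
ee_rot: [-0.001, 1.0, 0.001, -0.001]
contact_force: [1.1, -1.3, -0.5]
width: -0.0001
gripper_force: 0.0
```

Call:
play_rows:
  motion:
    - [0.7, -1.3, 0, 0, 0]
    - [1.4, -2.6, 0, 0, 0]
    - [2.1, -3.9, 0, 0, 0]
    - [2.5, -4.7, 0, 0, 0]
    - [2.5, -4.7, 0, 0, 0]

```text
clock: 2.17
position: [0.4923, -0.0743, 0.419]
ee_rot: [-0.001, 1.0, 0.003, -0.002]
contact_force: [-0.8, -2.1, 0.4]
width: 0.0001
gripper_force: 0.0
```

Call:
play_rows:
  motion:
    - [0, 0, 0.8, 0, 0]
    - [0, 0, 1.8, 0, 0]
    - [0, 0, 2.8, 0, 0]
    - [0, 0, 3.5, 0, 0]
    - [0, 0, 3.5, 0, 0]

```text
clock: 2.8
position: [0.4896, -0.077, 0.2782]
ee_rot: [-0.001, 1.0, -0.0, -0.004]
contact_force: [0.7, -0.1, 0.4]
width: 0.0
gripper_force: 0.0
```

```bash
python3 - <<'E'
from h import *
T=snap('top');S=snap('side')
a=T['img'][110:270,300:440];b=S['img'][180:340,280:420]
cv2.imwrite('pics/c1.png',cv2.resize(np.hstack([a,b]),None,fx=2.8,fy=2.8,interpolation=cv2.INTER_CUBIC)[:,:,::-1])
s=manip.get_state();print(s['position'],s['contact_force'],s['qpos'])
E
```

```text
[ 0.49202354 -0.07740724  0.28147717] [ 0.56074269 -0.05721567  1.00688464] [-2.95514651e-01  1.33290081e-01  1.56862467e+00 -4.39184396e-04
  1.43977118e+00  1.27540287e+00]
```

View pics/c1.png

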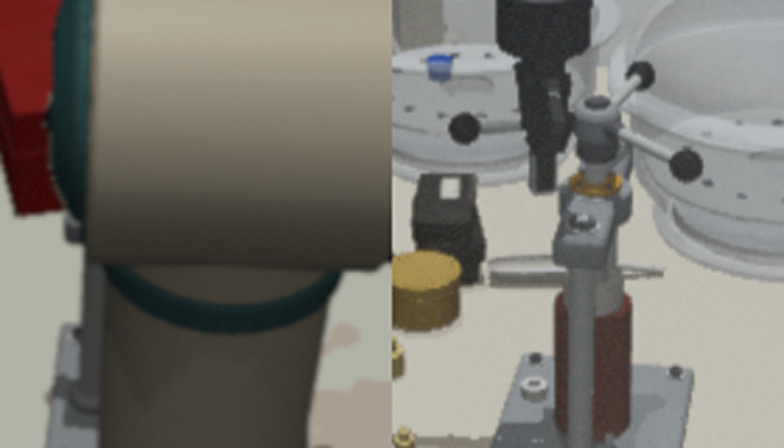

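The side view shows the shut fingertip on the near side of the near arm, pixel (543,185), clear of the hub and crosshead. I'll work out the circle waypoints.

```bash
cat > way.py <<'E'
from h import *
C=np.array([.546,-.021])
def rows(cur,angs,r=.070):
    for a in angs:
        p=C+r*np.array([np.cos(np.radians(a)),np.sin(np.radians(a))]); d=(p-cur)/.04
        print(a,[round(d[0],2),round(-d[1],2)])
    return p
E
python3 - <<'E'
from way import *
cur=np.array([.492,-.077])
for a in range(214,-200,-70):
    cur=rows(cur,range(a,a-70,-14)); print(cur)
E
```

```text
214 [np.float64(-0.1), np.float64(-0.42)]
200 [np.float64(-0.29), np.float64(-0.8)]
186 [np.float64(-0.39), np.float64(-1.22)]
172 [np.float64(-0.38), np.float64(-1.64)]
158 [np.float64(-0.27), np.float64(-2.06)]
[0.48109713 0.00522246]
144 [np.float64(0.21), np.float64(-0.37)]
130 [np.float64(0.5), np.float64(-0.69)]
116 [np.float64(0.86), np.float64(-0.92)]
102 [np.float64(1.26), np.float64(-1.06)]
88 [np.float64(1.68), np.float64(-1.09)]
[0.54844296 0.04895736]
74 [np.float64(0.42), np.float64(0.07)]
60 [np.float64(0.81), np.float64(0.23)]
46 [np.float64(1.15), np.float64(0.49)]
32 [np.float64(1.42), np.float64(0.82)]
18 [np.float64(1.6), np.float64(1.21)]
[0.61257396 0.00063119]
4 [np.float64(0.08), np.float64(0.42)]
-10 [np.float64(0.06), np.float64(0.84)]
-24 [np.float64(-0.07), np.float64(1.25)]
-38 [np.float64(-0.29), np.float64(1.62)]
-52 [np.float64(-0.59), np.float64(1.92)]
[ 0.5890963  -0.07616075]
-66 [np.float64(-0.37), np.float64(0.22)]
-80 [np.float64(-0.77), np.float64(0.34)]
-94 [np.float64(-1.2), np.float64(0.37)]
-108 [np.float64(-1.62), np.float64(0.29)]
-122 [np.float64(-2.0), np.float64(0.11)]
[ 0.50890565 -0.08036337]
-136 [np.float64(-0.33), np.float64(-0.27)]
-150 [np.float64(-0.59), np.float64(-0.61)]
-164 [np.float64(-0.75), np.float64(-1.0)]
-178 [np.float64(-0.82), np.float64(-1.42)]
-192 [np.float64(-0.78), np.float64(-1.85)]
[ 0.47752967 -0.00644618]
```

Call:
play_rows:
  motion:
    - [-0.1, -0.42, 0, 0, 0]
    - [-0.29, -0.8, 0, 0, 0]
    - [-0.39, -1.22, 0.02, 0, 0]
    - [-0.38, -1.64, 0.04, 0, 0]
    - [-0.27, -2.06, 0.04, 0, 0]

```text
clock: 3.52
position: [0.4811, 0.007, 0.2798]
ee_rot: [0.0, 1.0, 0.0, 0.0]
contact_force: [-0.5, -1.0, 0.4]
width: 0.0004
gripper_force: 0.6
```

```bash
python3 - <<'E'
from h import *
S=snap('side')
cv2.imwrite('pics/c2.png',cv2.resize(S['img'][170:340,270:430],None,fx=3,fy=3,interpolation=cv2.INTER_CUBIC)[:,:,::-1])
s=manip.get_state();print(s['position'],s['contact_force'],s['moment'])
E
```

```text
[0.48186051 0.00919394 0.27971718] [ 0.72480921  0.96283174 -0.15148242] [0.01058787 0.01308462 0.00327445]
```

View pics/c2.png

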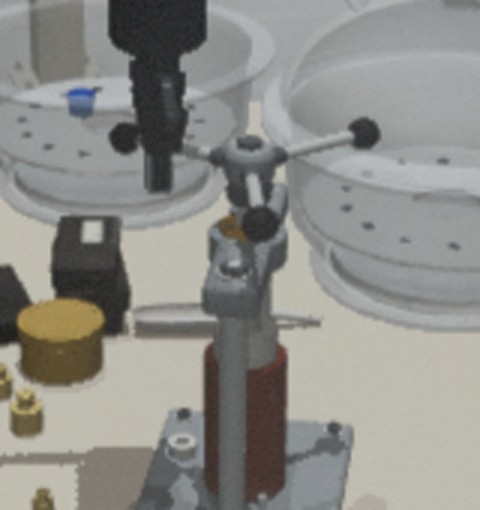

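The picture shows the wheel turned by about 35°: the pushed knob is at crop pixel (125,137) and the front knob at (262,222), with the fingertip behind the arm. Forces stay low, so I'll continue.

Call:
play_rows:
  motion:
    - [0.21, -0.37, 0, 0, 0]
    - [0.5, -0.69, 0, 0, 0]
    - [0.86, -0.92, 0.02, 0, 0]
    - [1.26, -1.06, 0.02, 0, 0]
    - [1.68, -1.09, 0.02, 0, 0]

```text
clock: 4.2
position: [0.5494, 0.0498, 0.2784]
ee_rot: [-0.0, 1.0, 0.0, -0.001]
contact_force: [-1.6, -1.1, 0.4]
width: 0.0001
gripper_force: 0.7
```

Call:
play_rows:
  motion:
    - [0.42, 0.07, 0, 0, 0]
    - [0.81, 0.23, 0, 0, 0]
    - [1.15, 0.49, 0.02, 0, 0]
    - [1.42, 0.82, 0.02, 0, 0]
    - [1.6, 1.21, 0.03, 0, 0]

```text
clock: 4.82
position: [0.6134, 0.0, 0.2777]
ee_rot: [-0.0, 1.0, 0.0, 0.0]
contact_force: [-1.8, 1.2, -0.6]
width: 0.0001
gripper_force: 0.8
```

Call:
play_rows:
  motion:
    - [0.08, 0.42, 0, 0, 0]
    - [0.06, 0.84, 0, 0, 0]
    - [-0.07, 1.25, 0.02, 0, 0]
    - [-0.29, 1.62, 0.02, 0, 0]
    - [-0.59, 1.92, 0.03, 0, 0]

```text
clock: 5.45
position: [0.5885, -0.0769, 0.2767]
ee_rot: [0.0, 1.0, -0.0, 0.001]
contact_force: [-0.1, 1.7, -0.4]
width: 0.0004
gripper_force: 0.8
```

Call:
play_rows:
  motion:
    - [-0.37, 0.22, 0, 0, 0]
    - [-0.77, 0.34, 0, 0, 0]
    - [-1.2, 0.37, 0.02, 0, 0]
    - [-1.62, 0.29, 0.02, 0, 0]
    - [-2.0, 0.11, 0.02, 0, 0]

```text
clock: 6.08
position: [0.5079, -0.0801, 0.2759]
ee_rot: [0.0, 1.0, 0.0, 0.0]
contact_force: [2.0, 0.3, -0.3]
width: 0.0001
gripper_force: 0.8
```

```bash
python3 - <<'E'
from way import *
s=manip.get_state();print(s['position'],s['contact_force'],s['moment'])
cur=np.array([.5089,-.0803])
cur=rows(cur,range(-127,-148,-5)); print(cur)
cur=rows(cur,range(-150,-163,-3)); print(cur)
cur=rows(cur,range(-161,-174,-2)); print(cur)
E
```

```text
[ 0.50788993 -0.0801446   0.27590117] [ 1.99830002  0.30858835 -0.30321937] [-0.06747871 -0.28670117 -0.06718759]
-127 [np.float64(-0.13), np.float64(-0.08)]
-132 [np.float64(-0.24), np.float64(-0.18)]
-137 [np.float64(-0.35), np.float64(-0.29)]
-142 [np.float64(-0.45), np.float64(-0.41)]
-147 [np.float64(-0.54), np.float64(-0.53)]
[ 0.48729306 -0.05912473]
-150 [np.float64(-0.05), np.float64(-0.08)]
-153 [np.float64(-0.09), np.float64(-0.16)]
-156 [np.float64(-0.13), np.float64(-0.24)]
-159 [np.float64(-0.17), np.float64(-0.33)]
-162 [np.float64(-0.2), np.float64(-0.41)]
[ 0.47942604 -0.04263119]
-161 [np.float64(0.01), np.float64(0.03)]
-163 [np.float64(-0.01), np.float64(-0.03)]
-165 [np.float64(-0.03), np.float64(-0.09)]
-167 [np.float64(-0.04), np.float64(-0.15)]
-169 [np.float64(-0.05), np.float64(-0.21)]
-171 [np.float64(-0.06), np.float64(-0.27)]
-173 [np.float64(-0.07), np.float64(-0.33)]
[ 0.47652177 -0.02953085]
```

Call:
play_rows:
  motion:
    - [-0.13, -0.08, 0, 0, 0]
    - [-0.24, -0.18, 0, 0, 0]
    - [-0.35, -0.29, 0, 0, 0]
    - [-0.45, -0.41, 0, 0, 0]
    - [-0.54, -0.53, 0, 0, 0]

```text
clock: 6.7
position: [0.4908, -0.0615, 0.276]
ee_rot: [0.003, 1.0, 0.0, 0.004]
contact_force: [11.3, -8.7, -6.4]
width: -0.0
gripper_force: 5.9
```

```bash
python3 - <<'E'
from h import *
S=snap('side')
cv2.imwrite('pics/c3.png',cv2.resize(S['img'][170:340,270:430],None,fx=3,fy=3,interpolation=cv2.INTER_CUBIC)[:,:,::-1])
for _ in range(3):
    s=manip.get_state();print(s['clock'],s['position'],s['contact_force'])
    snap('side')
E
```

```text
6.75 [ 0.49044982 -0.06149412  0.27608133] [ 7.1482652  -7.54057066 -3.338692  ]
6.8 [ 0.49039092 -0.0616848   0.27610432] [ 7.07480684 -6.75894058 -3.32985162]
6.85 [ 0.49044801 -0.06174571  0.2761188 ] [ 7.49194618 -6.7991191  -3.0627702 ]
```

View pics/c3.png

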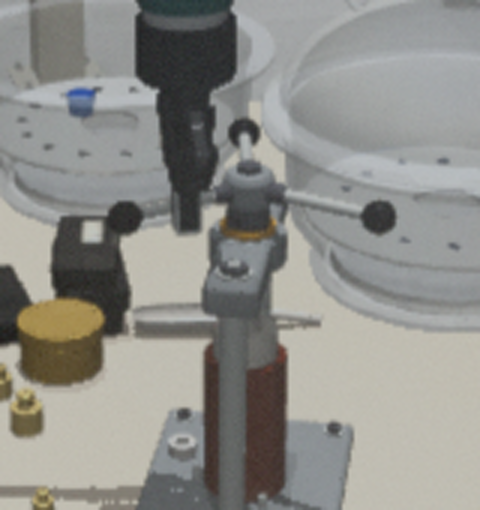

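The hub now sits right down on the brass flange. The knobs are at crop (125,217), (243,132) and (379,216), and the force has jumped from 2 to 10 N, so the stop is reached. I'll check this against the geometry and plan the return.

```bash
python3 - <<'E'
from way import *
np.set_printoptions(precision=4,suppress=True)
S=snap('side')
f=lambda x,y:(270+(x+.5)/3-.5,170+(y+.5)/3-.5)
o=[(S,0,*f(125,217)),(S,1,*f(379,216)),(S,2,*f(243,132))]
r=fit(o,[.546,-.021,.291,3.2]);print(r.x,r.cost)
print('joint start est', 6.575-(3.0745-(r.x[3]-2*np.pi)), 'drop',.3165-r.x[2])
E
```

```text
[ 0.5467 -0.0203  0.2929  3.4804] 0.02136643897216562
joint start est 0.6976687437442717 drop 0.023596282091991272
```

Turn of 5.88 rad and drop of 23.6 mm agree (5.88 × 4 = 23.5), so the wheel is at the stop. For the return I'll move across the gap to the next arm's clockwise side and push that arm counter-clockwise.

```bash
python3 - <<'E'
from way import *
cur=np.array([.4873,-.0591])
a=213
for n in range(5):
    st=16 if n<1 else 14
    A=[a+st*(i+1) for i in range(5)]; cur=rows(cur,A); a=A[-1]; print(cur)
E
```

```text
229 [np.float64(0.32), np.float64(0.37)]
245 [np.float64(0.73), np.float64(0.63)]
261 [np.float64(1.19), np.float64(0.78)]
277 [np.float64(1.68), np.float64(0.78)]
293 [np.float64(2.15), np.float64(0.66)]
[ 0.57335118 -0.08543534]
307 [np.float64(0.37), np.float64(-0.21)]
321 [np.float64(0.68), np.float64(-0.51)]
335 [np.float64(0.9), np.float64(-0.87)]
349 [np.float64(1.03), np.float64(-1.28)]
363 [np.float64(1.06), np.float64(-1.7)]
[ 0.61590407 -0.01733648]
377 [np.float64(-0.07), np.float64(-0.42)]
391 [np.float64(-0.25), np.float64(-0.81)]
405 [np.float64(-0.51), np.float64(-1.15)]
419 [np.float64(-0.85), np.float64(-1.41)]
433 [np.float64(-1.24), np.float64(-1.58)]
[0.56646602 0.04594133]
447 [np.float64(-0.42), np.float64(-0.07)]
461 [np.float64(-0.85), np.float64(-0.04)]
475 [np.float64(-1.25), np.float64(0.09)]
489 [np.float64(-1.61), np.float64(0.31)]
503 [np.float64(-1.91), np.float64(0.62)]
[0.49009551 0.02112705]
517 [np.float64(-0.21), np.float64(0.37)]
531 [np.float64(-0.33), np.float64(0.78)]
545 [np.float64(-0.35), np.float64(1.21)]
559 [np.float64(-0.26), np.float64(1.62)]
573 [np.float64(-0.07), np.float64(2.01)]
[ 0.48729306 -0.05912473]
```

Call:
play_rows:
  motion:
    - [0.32, 0.37, 0, 0, 0]
    - [0.73, 0.63, 0, 0, 0]
    - [1.19, 0.78, 0, 0, 0]
    - [1.68, 0.78, 0, 0, 0]
    - [2.15, 0.66, 0, 0, 0]

```text
clock: 7.58
position: [0.5746, -0.0859, 0.2751]
ee_rot: [-0.0, 1.0, -0.0, -0.001]
contact_force: [-0.0, 0.1, -0.1]
width: 0.0
gripper_force: 0.0
```

Call:
play_rows:
  motion:
    - [0.37, -0.21, 0, 0, 0]
    - [0.68, -0.51, 0, 0, 0]
    - [0.9, -0.87, 0, 0, 0]
    - [1.03, -1.28, -0.02, 0, 0]
    - [1.06, -1.7, -0.03, 0, 0]

```text
clock: 8.2
position: [0.616, -0.0169, 0.2769]
ee_rot: [0.001, 1.0, 0.0, 0.0]
contact_force: [-0.6, -4.6, -0.6]
width: 0.0
gripper_force: 1.8
```

Call:
play_rows:
  motion:
    - [-0.07, -0.42, 0, 0, 0]
    - [-0.25, -0.81, 0, 0, 0]
    - [-0.51, -1.15, 0, 0, 0]
    - [-0.85, -1.41, 0, 0, 0]
    - [-1.24, -1.58, 0, 0, 0]

```text
clock: 8.82
position: [0.5657, 0.0467, 0.2772]
ee_rot: [-0.0, 1.0, 0.0, 0.001]
contact_force: [2.7, -3.3, 0.4]
width: -0.0002
gripper_force: 1.7
```

Call:
play_rows:
  motion:
    - [-0.42, -0.07, 0, 0, 0]
    - [-0.85, -0.04, 0, 0, 0]
    - [-1.25, 0.09, 0, 0, 0]
    - [-1.61, 0.31, 0, 0, 0]
    - [-1.91, 0.62, 0, 0, 0]

```text
clock: 9.45
position: [0.4885, 0.0209, 0.2769]
ee_rot: [-0.001, 1.0, 0.0, -0.0]
contact_force: [4.4, 1.9, 0.3]
width: 0.0001
gripper_force: 1.6
```

```bash
python3 - <<'E'
from h import *
S=snap('side')
cv2.imwrite('pics/c4.png',cv2.resize(S['img'][170:340,270:430],None,fx=3,fy=3,interpolation=cv2.INTER_CUBIC)[:,:,::-1])
s=manip.get_state();print(s['position'],s['contact_force'])
E
```

```text
[0.48615634 0.01912881 0.27665345] [-0.76227695 -1.74543495 -0.189997  ]
```

View pics/c4.png

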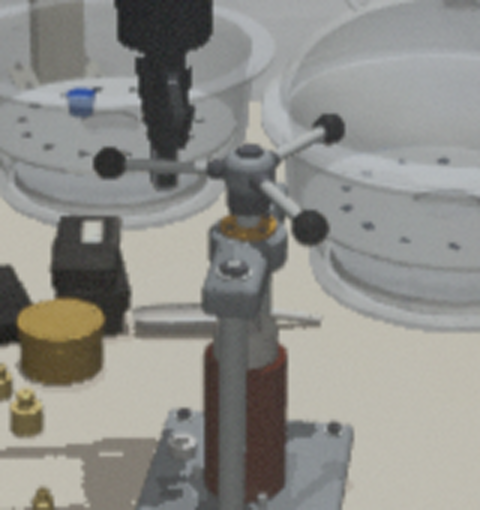

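The wheel is up. The knobs are at crop (109,163), (310,228) and (329,128), with the finger behind the left arm. I'll back off, lift and retreat, then measure.

Call:
play_rows:
  motion:
    - [0.15, -0.16, 0, 0, 0]
    - [0.3, -0.3, 0, 0, 0]
    - [0.3, -0.3, -1, 0, 0]
    - [0.3, -0.3, -2.3, 0, 0]
    - [0.3, -0.3, -3.6, 0, 0]

```text
clock: 10.12
position: [0.502, 0.0336, 0.4216]
ee_rot: [-0.0, 1.0, 0.001, -0.001]
contact_force: [0.7, -0.2, 0.4]
width: 0.0001
gripper_force: 0.0
```

Call:
play_rows:
  motion:
    - [-0.2, 0.8, 0, 0, 0]
    - [-0.7, 2, 0, 0, 0]
    - [-1.3, 3.3, 0, 0, 0]
    - [-2, 4.6, 0, 0, 0]
    - [-2.6, 5.9, 0, 0, 0]

```text
clock: 10.75
position: [0.3974, -0.2042, 0.4206]
ee_rot: [-0.0, 1.0, 0.001, -0.0]
contact_force: [0.6, -0.6, 1.0]
width: -0.0
gripper_force: 0.0
```

Call:
play_rows:
  motion:
    - [-0.7, 1.3, 0, 0, 0]
    - [-1.4, 2.6, 0, 0, 0]
    - [-2.1, 3.9, 0, 0, 0]
    - [-2.8, 5.2, 0, 0, 0]
    - [-2.8, 5.2, 0, 0, 0]

```text
clock: 11.38
position: [0.2845, -0.4146, 0.419]
ee_rot: [-0.001, 1.0, -0.002, -0.001]
contact_force: [0.9, 0.6, -0.2]
width: 0.0
gripper_force: 0.0
```

```bash
python3 - <<'E'
from way import *
np.set_printoptions(precision=4,suppress=True)
T=snap('top');S=snap('side')
a=T['img'][110:310,290:430];b=S['img'][170:370,270:410]
cv2.imwrite('pics/c5.png',cv2.resize(np.hstack([a,b]),None,fx=2.8,fy=2.8,interpolation=cv2.INTER_CUBIC)[:,:,::-1])
f=lambda x,y:(270+(x+.5)/3-.5,170+(y+.5)/3-.5)
o=[(S,0,*f(109,163)),(S,1,*f(310,228)),(S,2,*f(329,128))]
r=fit(o,[.546,-.021,.30,3.2]);print(r.x,r.cost)
print('angle vs stop 3.4804: back',r.x[3]-3.4804,'+2pi/3',2*np.pi/3,'rise',r.x[2]-.2929)
s=manip.get_state();print(s['clock'],s['position'],s['contact_force'])
E
```

```text
[ 0.5457 -0.0242  0.308   2.8028] 0.01645342287255341
angle vs stop 3.4804: back -0.6775506227650685 +2pi/3 2.0943951023931953 rise 0.015098666549551054
11.475 [ 0.2862 -0.4112  0.42  ] [ 0.7064  0.5339 -0.6424]
```

View pics/c5.png

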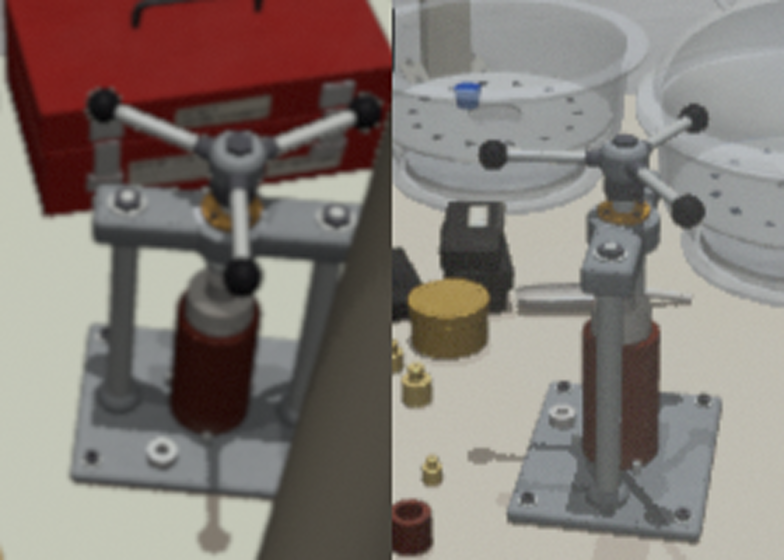

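Rotation back is 3.51 rad, about 14 mm. The mould and spacer look undisturbed. I'll take one close look at the gap.

```bash
python3 - <<'E'
from h import *
T=snap('top');S=snap('side')
a=T['img'][180:255,330:400];b=S['img'][250:325,325:395]
cv2.imwrite('pics/c6.png',cv2.resize(np.hstack([a,b]),None,fx=5.6,fy=5.6,interpolation=cv2.INTER_CUBIC)[:,:,::-1])
for v in range(196,250,3): print(v,np.round([pt(T,u,v) for u in(366,370)],3).tolist())
E
```

```text
196 [[0.526, -0.001, 0.248], [0.52, -0.007, 0.252]]
199 [[0.523, -0.0, 0.242], [0.52, -0.008, 0.243]]
202 [[0.524, -0.002, 0.231], [0.518, -0.008, 0.236]]
205 [[0.537, -0.008, 0.206], [0.446, 0.022, 0.312]]
208 [[0.55, -0.014, 0.181], [0.439, 0.025, 0.312]]
211 [[0.541, -0.011, 0.182], [0.436, 0.025, 0.307]]
214 [[0.541, -0.012, 0.172], [0.537, -0.02, 0.174]]
217 [[0.54, -0.012, 0.163], [0.534, -0.019, 0.167]]
220 [[0.529, -0.009, 0.165], [0.527, -0.017, 0.166]]
223 [[0.526, -0.008, 0.16], [0.52, -0.015, 0.164]]
226 [[0.525, -0.008, 0.15], [0.526, -0.018, 0.146]]
229 [[0.525, -0.009, 0.139], [0.521, -0.017, 0.142]]
232 [[0.518, -0.007, 0.138], [0.515, -0.015, 0.14]]
235 [[0.52, -0.008, 0.125], [0.515, -0.016, 0.128]]
238 [[0.514, -0.007, 0.122], [0.517, -0.018, 0.114]]
241 [[0.518, -0.009, 0.105], [0.515, -0.018, 0.105]]
244 [[0.515, -0.009, 0.098], [0.515, -0.019, 0.094]]
247 [[0.514, -0.01, 0.088], [0.517, -0.021, 0.08]]
```

View pics/c6.png

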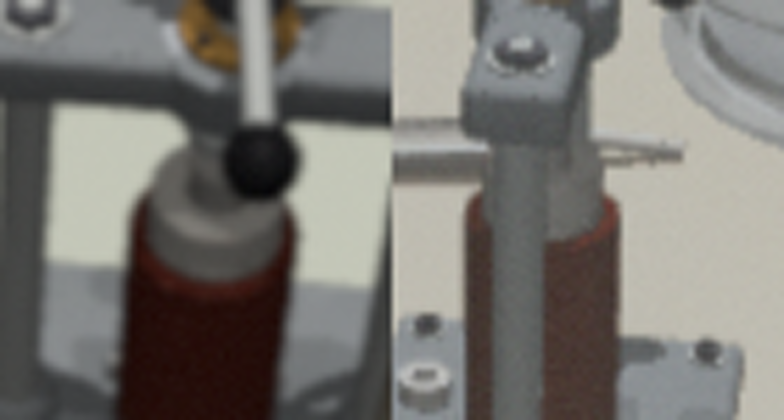

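The close crop shows the punch's wide grey top at about z = 0.182. The expected home height is 14 + 2 + 168 = 184 mm, so the punch is home. The narrower pad or screw, read at about z = 0.206, stands clear above it. Handing in.

```bash
python3 -c "
from rig import manip
print(manip.sign_off())"
```

```text
the job is handed in; nothing more can be done
None
```

I pushed the wheel clockwise to its stop, which pressed the punch home, then turned it back about 3.5 rad for a gap of about 14 mm between pad and punch; the arm is clear and the job is handed in at about 12 s.

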